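# Roll the casting tray to the end stop and lift it onto the fire brick

### The arm

A 7-joint arm with a two-finger parallel gripper is mounted at the origin on the work surface. World frame = base frame: x ahead of the robot, y to its left, z up, the work surface at z = 0. Lengths are in m, angles in degrees, forces in N, time in s.
With the tool pointing down it reaches from about 0.425 to 0.875 m from the base axis. Payload 4.7 kg.
Tool frame: the origin (TCP) lies midway between the tips of the shut fingers; the grasp point (between the pads) lies env.grip_point_offset behind it (env.grip_point_offset is the distance from the TCP to the grasp point, in m); z points along the fingers, y is the line along which they close (so a half turn about z gives the same grasp; the last joint's range is limited). The gripper opens to 87 mm and grips with 3 to 60 N. Pads are 19 mm wide; open, the fingers measure 117 mm over their backs; the gripper's body (75 mm by 190 mm) begins 51 mm behind the grasp point.
Start: joints at [63.891, 18.392, -4.016, 83.108, 1.295, 78.541, -3.26], TCP at [0.294, -0.58, 0.223] pointing down, gripper open.
Joint ranges: [-163.93, 163.93], [-17.29, 119.83], [-79.2, 71.16], [3.27, 140.29], [-89.18, 269.18], [5.43, 117.66], [-154.24, 154.24]. Speed limits (degrees/s): [147.25, 147.25, 180, 180, 180, 180, 180].

### API

Orientations are given as [roll, pitch, yaw] about the fixed x, y, z axes, in that order (R = Rz(yaw) Ry(pitch) Rx(roll)).
In Python, from cell import env gives the robot as it stands.
- The arm moves only by the shell command python3 -m creep 'ROWS' [FORCE]. ROWS is a JSON object of lists of equal length, an entry for each row: "translation": the shift along the tool's x, y, z in units of 0.08 m (1.0 is 0.08 m), a list of three; "turn": the turn, a rotation vector about the tool's x, y, z in units of 180 degrees (1.0 is 180 degrees), a list of three; "grip": the opening, from 0 (shut) to 1 (fully open). In form: {"translation": [[x, y, z], ...], "turn": [[ax, ay, az], ...], "grip": [grip, ...]}. A call has 1 to 5 rows; each row shifts and turns the commanded pose from where the row before left it, along the tool's axes as they then stand; what a row does not reach is not made up. A row lasts 1/8 s, in which the tool goes at most 62.5 mm and 10.7 degrees, less where a joint would pass 70% of its speed; a pose out of reach is approached as far as the arm can. A call with a number of a shift or a turn outside -1 to 1 is refused whole. A call with a gripper value outside its range is refused whole. The fingers move at their own pace and stop on an object; FORCE is the grip in N (left out, the last holds). Time passes only in rows, so rows that do not move let the fingers close. It gives the time, the measured TCP pose, the force, the opening and the grip force at its end, in the units of the state.
- env.get_obs(): the state, without advancing time (a new reading comes with each control period).
- env.read_camera(name): name is "scene" or "top"; returns a dict with "frame" (420x560x3 uint8, red, green, blue), "z_map" (420x560 float32, m along the optical axis (not along the pixel's ray), 0 where there is no reading), "K" (3x3 intrinsics, pixels), "rvec" (rotation vector, rad) and "tvec" (3), from world to camera coordinates, as OpenCV has them. Camera axes: x right, y down, z forward; pixel columns grow to the right and rows downward; lengths in m; the calibration is good to about 2 mm. A picture is of the moment at which its call begins.
- env.sign_off(): hands the job in; it is judged then, once.
The state is a dict: "time_s": time; "qpos": joint angles; "joint_velocities": joint speeds; "effort": joint torques, N m; "tool_pos": TCP position; "tool_rot": TCP orientation; "force": force on the tool from outside, world axes, zero at the start; "wrist_torque": the same for the moment, N m; "grip_width": finger opening in m; "grasp_force": force on a finger pad.
Only numpy, scipy, OpenCV 4.12 (cv2) and the standard library are available. Lean on these libraries where they do the work, as an engineer would, in place of code of your own. Each camera call takes 0.05 s, during which the arm holds its last target. There are 200 camera calls.

### The job

Roll the blue tray along the rollers, under the lamp bridge, until it presses gently but firmly on the sprung yellow end stop, and keep it pressed there for half a second without ramming the stop. Then lift the tray off the rollers and set it down gently on the middle of the fire brick, upright and lengthwise along the brick, and let go. Keep the tray down on the rollers until it has passed under the bridge, and leave the other things on the bench where they are.

Things in the scene. Friction and masses are not known exactly. Their poses are not given: they have to be found in the camera images.
- track: Fixed aluminium roller track, 680 mm long, 124 wide; origin on the bench under its middle. y runs along it the way the tray must travel (towards the end stop), x across, z up. Free steel rollers, tops 45 mm above the bench; side rails to 57 mm leave the tray 4 mm play each side. Rolling the tray takes well under 1 N.
- end_stop: Fixed red block at the track's far end, axes as the track's. On it a clamped slide bears the sprung yellow stop plate, 60 to 90 mm above the bench, which the tray's front wall meets. The slide's setting varies and is not measured: plate face 85 to 155 mm before (-y) this origin. Spring 1.3 N/mm, 18 mm travel; it pushes the tray back. Firm: 5 to 15 N; over 20 N is ramming.
- bridge_top (a point): Fixed dark steel lamp bridge across the track: middle of the top of its beam, 130 mm above the bench, axes as the track's. Beam 24 mm along the track, 172 across, underside 112 mm above the bench (17 mm over the passing tray's rib); a leg on each side of the track. A hand holding the tray cannot pass under it.
- tray_center (a point): Loose blue open tray on the rollers, 0.3 to 0.6 kg: 160 mm long (y, along the track), 100 wide (x), walls 35 high, walls and floor 4 thick. The grip is a wooden rib 12 mm thick (in x) along its whole middle (y), rising to 50 mm above the underside, 40 mm free each side of it. This point: tray's centre, 25 mm above its underside. z up.
- brick_top (a point): Pale fire brick, fixed on the bench, 230 mm long (its y), 130 wide (x), 30 high. This point: centre of its top face, z up.

How it is judged:
By the outcome, as a careful person would: the job done as asked, in the order asked, and still so for the second after the job is handed in, with the robot touching nothing.
It also fails if it takes over 64 s, if anything falls off the work surface, if the arm or the gripper's body presses on something with over 40 N, if the wrist force passes 120 N, or if a joint passes its speed limit or range.

## Working session

There is one attempt and no reset: what is moved stays moved. The work goes in short steps, Python scripts to look and compute and a shell command to move; the robot and the scene stay as the last step left them, time stands still between calls to the robot, and variables do not carry over. Pictures are saved under pics/ and viewed, at most 10 in all, crops included, and the job is handed in when it is done.

```bash
ls; mkdir -p pics; python3 - <<'E'
from cell import env
import cv2,numpy as np
print(env.get_obs(),env.grip_point_offset)
for n in("scene","top"):
    c=env.read_camera(n); np.savez(f'{n}.npz',**c); cv2.imwrite(f'pics/{n}0.png',c['frame'][:,:,::-1]); print(n,c['K'],c['rvec'],c['tvec'])
E
```

```text
pics
{'time_s': 0.0, 'qpos': array([63.89057296, 18.43847657, -4.01537299, 83.17699277,  1.29545613,
       78.54019571, -3.25952977]), 'joint_velocities': array([-0.02299674, -0.06288214, -0.07658921,  0.12363644, -0.08508828,
        0.04022964,  0.02072661]), 'effort': array([-1.17295775e-03, -4.91291177e+01, -4.04220382e-01, -3.12532675e+01,
       -6.38803560e-02,  4.37011337e-02,  1.54661639e-04]), 'tool_pos': array([ 0.29395066, -0.57909893,  0.22144979]), 'tool_rot': array([-1.79889606e+02,  6.34266302e-03,  2.69196399e+01]), 'force': array([-0.18838804, -0.2241928 ,  0.09725765]), 'wrist_torque': array([-0.04521467,  0.04924779,  0.0450303 ]), 'grasp_force': 0.0, 'grip_width': 0.08701975091975124} 0.0187
scene [[460.22030848   0.         281.51776125]
 [  0.         460.22030848 207.63190587]
 [  0.           0.           1.        ]] [ 2.11956091  1.02611118 -0.48135686] [-0.38339892 -0.14209745  1.17625721]
top [[388.17106729   0.         275.12831982]
 [  0.         388.17106729 211.79234322]
 [  0.           0.           1.        ]] [ 2.1691378  -2.19212914  0.11987971] [0.09884565 0.52462821 0.7927605 ]
```

View pics/scene0.png

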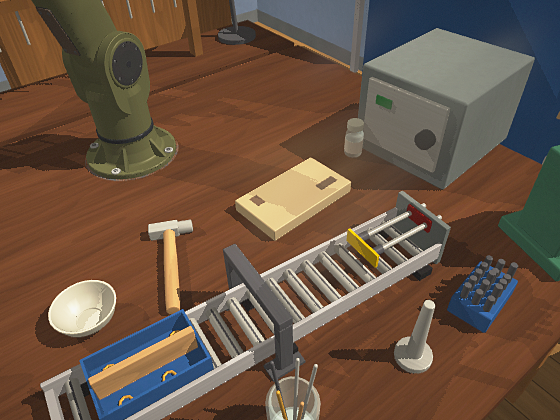

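View pics/top0.png

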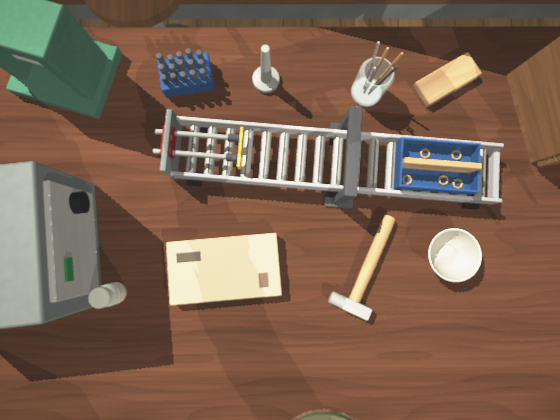

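Both views show the track running right→left in the top view, with the tray at (440,165), bridge beam near x≈350, yellow plate near (240,148), brick at (223,270). Next I measure these.

```bash
cat > h.py <<'E'
import cv2,numpy as np
from scipy.spatial.transform import Rotation as Ro
def load(n):
    c=dict(np.load(n+'.npz')); return c
def ray(c,uv,z):
    R=cv2.Rodrigues(c['rvec'])[0]; o=-R.T@c['tvec']
    uv=np.asarray(uv,float).reshape(-1,2)
    d=(np.linalg.inv(c['K'])@np.c_[uv,np.ones(len(uv))].T).T@R
    return o+d*((z-o[2])/d[:,2])[:,None]
def pts(c):
    R=cv2.Rodrigues(c['rvec'])[0]; v,u=np.mgrid[:420,:560]; z=c['z_map']
    p=np.stack([u*z,v*z,z],-1)@np.linalg.inv(c['K']).T
    return (p-c['tvec'])@R
def hsv(c): return cv2.cvtColor(c['frame'],cv2.COLOR_RGB2HSV)
def big(m):
    k=max(cv2.findContours(m.astype(np.uint8),cv2.RETR_EXTERNAL,cv2.CHAIN_APPROX_NONE)[0],key=cv2.contourArea)
    return k.reshape(-1,2)
def rect(P):
    (c,s,a)=cv2.minAreaRect((P[:,:2]*1000).astype(np.float32)); return np.round(c,1),np.round(s,1),round(a,1)
E
python3 - <<'E'
from h import *
c=load('top');H=hsv(c);P=pts(c);P[c['z_map']==0]=np.nan
R=cv2.Rodrigues(c['rvec'])[0];print('cam',-R.T@c['tvec'])
v,u=np.mgrid[:420,:560]
blue=(H[...,0]>100)&(H[...,0]<125)&(H[...,1]>120)&(u>380)&(u<500)
blue=cv2.morphologyEx(blue.astype(np.uint8),cv2.MORPH_CLOSE,np.ones((9,9)))
print('tray',rect(ray(c,big(blue),.080)))
Z=P[...,2]
box=lambda a,b,d,e:(u>=a)&(u<b)&(v>=d)&(v<e)
m=box(390,495,130,205)&(Z>.088)&(Z<.102); print('rib',m.sum(),rect(P[m]),np.nanmedian(Z[m]))
m=box(310,380,95,220)&(Z>.118)&(Z<.142); print('bridge',rect(P[m]),np.nanmedian(Z[m]))
m=box(225,250,120,170)&(H[...,0]>20)&(H[...,0]<35)&(H[...,1]>150); print('plate',m.sum(),rect(P[m]),np.nanpercentile(Z[m],[5,50,95]))
m=box(150,300,220,320)&(Z>.024)&(Z<.036); print('brick depth',rect(P[m]),np.nanmedian(Z[m]))
m=box(150,300,225,320)&(H[...,2]>150)&(H[...,0]<35)&(H[...,1]<120);print('brick col',rect(ray(c,big(m),.03)))
m=box(150,182,105,185)&(Z>.05); print('stop',rect(P[m]),np.nanmax(Z[m]))
# rails
for n,(a,b,lo,hi) in {'far':(190,330,115,140),'near':(190,330,170,200)}.items():
    m=box(a,b,lo,hi)&(Z>.052)&(Z<.062); q=P[m];f=np.polyfit(q[:,1],q[:,0],1);print(n,m.sum(),f,np.degrees(np.arctan(f[0])))
m=box(150,505,90,210)&(Z>.05)&(Z<.064);print('track',rect(P[m]))
s=load('scene');R=cv2.Rodrigues(s['rvec'])[0];print('scam',-R.T@s['tvec'])
E
```

```text
cam [0.44899534 0.106591   0.83696833]
tray (array([ 609.7, -229.7]), array([167.7, 103.9]), 84.8)
rib 513 (array([ 613.1, -235.4]), array([151. ,  13.1]), 84.9) 0.09482744060252242
bridge (array([629.6, -51.9]), array([ 24.5, 171.7]), 84.6) 0.12996605166539132
plate 14 (array([638.6, 167.1]), array([14.1, 56.2]), 84.1) [0.04242779 0.08828772 0.09141015]
brick depth (array([409.9, 200.8]), array([130.1, 230. ]), 4.2) 0.02975895199421884
brick col (array([409.7, 202. ]), array([130.9, 230.6]), 4.4)
stop (array([662.8, 305.6]), array([ 56.6, 123.6]), 85.6) 0.09852029838674917
far 596 [0.09337213 0.69255206] 5.334362684890849
near 584 [0.09257341 0.57657366] 5.28899129584861
track (array([664. , -36.9]), array([689. , 236.2]), 84.5)
scam [ 1.00827581 -0.28022595  0.67499686]
```

Measured sizes match (brick 130×230 at z 0.030, beam 24×172 at 0.130, rib top 0.095). Plan: grip the rib at its rear, roll it partway under the bridge, regrip from the far side, and roll on to the stop. First I turn the tool so its x lies along the track.

```bash
cat > go.py <<'E'
# go.py s lat z [yaw] : tool-axis units from the present pose to a track pose (s along track from bridge)
import sys
from h import *
from cell import env
B=np.array([.6297,-.0519]);a=np.radians(84.7);D=np.array([np.cos(a),np.sin(a)]);X=np.array([D[1],-D[0]])
def where():
    o=env.get_obs();p=np.array(o['tool_pos']);return o,(p[:2]-B)@D,(p[:2]-B)@X,p[2]
if __name__=='__main__':
    o,s,l,z=where();t=[float(x) for x in sys.argv[1:]]
    R=Ro.from_euler('xyz',o['tool_rot'],degrees=True)
    w=np.r_[B+D*t[0]+X*t[1],t[2]]
    g=Ro.from_euler('xyz',[180,0,t[3] if len(t)>3 else 84.7],degrees=True)
    print('now s,l,z',np.round([s,l,z],4),'rot',np.round(o['tool_rot'],1),'t',round(o['time_s'],2))
    print('shift units',np.round(R.inv().apply(w-o['tool_pos'])/.08,3),'turn',np.round((R.inv()*g).as_rotvec()/np.pi,4))
E
python3 -m creep '{"translation":[[0,0,0],[0,0,0],[0,0,0],[0,0,0],[0,0,0]],"turn":[[0,0,-0.054],[0,0,-0.054],[0,0,-0.054],[0,0,-0.054],[0,0,-0.054]],"grip":[0.46,0.46,0.46,0.46,0.46]}' 40
python3 -m creep '{"translation":[[0,0,0],[0,0,0]],"turn":[[0,0,-0.052],[0,0,0]],"grip":[0.46,0.46]}'
python3 go.py -0.242 0 0.15
```

```text
time_s: 0.72
tool_pos: [0.294, -0.5793, 0.2219]
tool_rot: [-180.0, -0.0, 75.8]
force: [0.3, -0.3, -0.4]
grip_width: 0.0454
grasp_force: 0.0
time_s: 0.98
tool_pos: [0.2941, -0.5794, 0.222]
tool_rot: [-180.0, -0.0, 84.8]
force: [0.6, -0.2, -0.2]
grip_width: 0.0404
grasp_force: 0.0
now s,l,z [-0.5563 -0.2855  0.222 ] rot [-180.    -0.    84.8] t 0.97
shift units [3.923 3.574 0.902] turn [-0.0001 -0.0003  0.0004]
```

```bash

python3 -m creep '{"translation":[[0.4,0.36,0],[0.4,0.36,0],[0.4,0.36,0],[0.4,0.36,0],[0.4,0.36,0]],"turn":[[0,0,0],[0,0,0],[0,0,0],[0,0,0],[0,0,0]],"grip":[0.46,0.46,0.46,0.46,0.46]}'
python3 -m creep '{"translation":[[0.4,0.36,0.2],[0.4,0.36,0.2],[0.4,0.36,0.2],[0.4,0.36,0.2],[0.3,0.32,0.1]],"turn":[[0,0,0],[0,0,0],[0,0,0],[0,0,0],[0,0,0]],"grip":[0.46,0.46,0.46,0.46,0.46]}'
python3 go.py -0.242 0 0.15; python3 - <<'E'
from cell import env
import cv2,numpy as np
c=env.read_camera('scene'); cv2.imwrite('pics/s1.png',c['frame'][:,:,::-1])
E
```

```text
time_s: 1.6
tool_pos: [0.4528, -0.432, 0.2224]
tool_rot: [-180.0, 0.0, 84.7]
force: [0.5, -0.9, 0.6]
grip_width: 0.04
grasp_force: 0.0
time_s: 2.22
tool_pos: [0.6064, -0.2921, 0.1492]
tool_rot: [-179.9, -0.1, 84.8]
force: [-0.9, -0.4, -0.3]
grip_width: 0.0401
grasp_force: 0.0
now s,l,z [-0.2414 -0.001   0.1492] rot [-1.799e+02 -1.000e-01  8.480e+01] t 2.23
shift units [-0.008  0.013 -0.011] turn [-0.0005 -0.0003  0.0003]
```

View pics/s1.png

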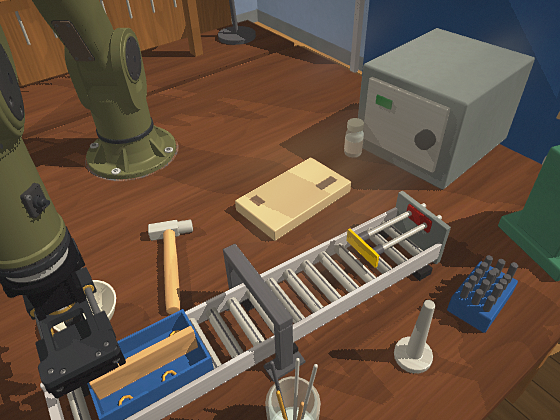

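The open fingers sit over the rear part of the rib at (85,365), and nothing is touching. I descend and grip.

```bash

python3 -m creep '{"translation":[[0,0.01,0.25],[0,0,0.25],[0,0,0.25],[0,0,0.15],[0,0,0.065]],"turn":[[0,0,0],[0,0,0],[0,0,0],[0,0,0],[0,0,0]],"grip":[0.46,0.46,0.46,0.46,0.46]}'
python3 -m creep '{"translation":[[0,0,0],[0,0,0],[0,0,0],[0,0,0],[0,0,0]],"turn":[[0,0,0],[0,0,0],[0,0,0],[0,0,0],[0,0,0]],"grip":[0.3,0.2,0.1,0,0]}' 25
python3 go.py -0.061 0 0.072
```

```text
time_s: 2.9
tool_pos: [0.6058, -0.2947, 0.0722]
tool_rot: [-179.9, -0.0, 84.8]
force: [-0.0, 0.7, 0.5]
grip_width: 0.0397
grasp_force: 0.0
time_s: 3.52
tool_pos: [0.6067, -0.2945, 0.074]
tool_rot: [180.0, 0.0, 84.9]
force: [-1.3, 0.7, 3.2]
grip_width: 0.0119
grasp_force: 25.0
now s,l,z [-0.2436 -0.0005  0.074 ] rot [180.    0.   84.9] t 3.52
shift units [2.283 0.014 0.023] turn [0.0001 0.0002 0.0011]
```

```bash

python3 -m creep '{"translation":[[0.1,0,0],[0.2,0,0],[0.3,0,0],[0.3,0,0],[0.3,0,0]],"turn":[[0,0,0],[0,0,0],[0,0,0],[0,0,0],[0,0,0]],"grip":[0,0,0,0,0]}'
python3 -m creep '{"translation":[[0.3,0,0],[0.3,0,0],[0.25,0,0],[0.15,0,0],[0.05,0,0]],"turn":[[0,0,0],[0,0,0],[0,0,0],[0,0,0],[0,0,0]],"grip":[0,0,0,0,0]}'
python3 go.py -0.061 0 0.072
python3 - <<'E'
from cell import env
import cv2,numpy as np
c=env.read_camera('scene'); cv2.imwrite('pics/s2.png',c['frame'][:,:,::-1])
E
```

```text
time_s: 4.15
tool_pos: [0.6158, -0.1957, 0.0739]
tool_rot: [179.9, -0.0, 85.0]
force: [0.0, -1.6, 4.6]
grip_width: 0.0121
grasp_force: 25.0
time_s: 4.78
tool_pos: [0.6234, -0.1137, 0.0739]
tool_rot: [179.9, -0.0, 85.0]
force: [1.9, -1.9, 5.1]
grip_width: 0.0118
grasp_force: 25.0
now s,l,z [-0.0622 -0.0005  0.0739] rot [179.9  -0.   85. ] t 4.78
shift units [0.014 0.007 0.024] turn [ 0.0005 -0.      0.0015]
```

View pics/s2.png

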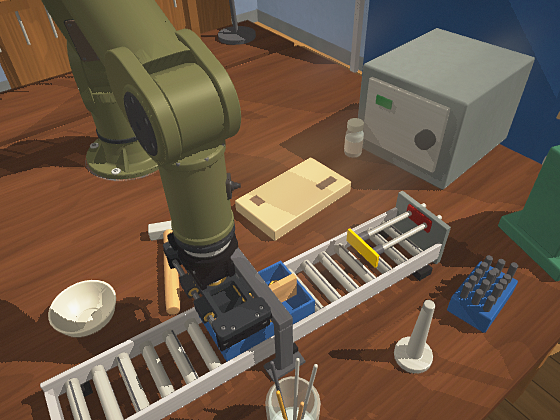

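The front of the tray and rib shows past the bridge at (285,290). I release, rise over the bridge and measure where the rib end is.

```bash

python3 -m creep '{"translation":[[0,0,0],[0,0,0],[0,0,-0.1],[0,0,-0.3],[0,0,-0.5]],"turn":[[0,0,0],[0,0,0],[0,0,0],[0,0,0],[0,0,0]],"grip":[0.46,0.46,0.46,0.46,0.46]}'
python3 -m creep '{"translation":[[0,0,-0.4],[0.4,0,0],[0.6,0,0],[0.4,0,0],[0.16,0,0]],"turn":[[0,0,0],[0,0,0],[0,0,0],[0,0,0],[0,0,0]],"grip":[0.46,0.46,0.46,0.46,0.46]}'
python3 go.py 0.062 0 0.072
python3 - <<'E'
from cell import env
import cv2,numpy as np
c=env.read_camera('scene');np.savez('scene.npz',**c); cv2.imwrite('pics/s3.png',c['frame'][:,:,::-1])
c=env.read_camera('top');np.savez('top.npz',**c)
from h import *
from go import B,D,X
for n in('top','scene'):
    c=load(n);H=hsv(c);P=pts(c);Z=P[...,2];s=(P[...,:2]-B)@D;l=(P[...,:2]-B)@X
    m=(abs(l)<.05)&(s>-.12)&(s<.2)&(H[...,0]>100)&(H[...,0]<125)&(H[...,1]>120)&(Z>.045)&(Z<.085); print(n,'blue',m.sum(),np.percentile(s[m],[1,99]) if m.any() else '')
    m=(abs(l)<.012)&(s>.015)&(s<.2)&(Z>.088)&(Z<.1); print(n,'rib',m.sum(),np.percentile(s[m],[1,99]) if m.any() else '',l[m].mean())
E
```

```text
time_s: 5.45
tool_pos: [0.6212, -0.1152, 0.1447]
tool_rot: [-179.8, -0.0, 84.9]
force: [0.5, -0.5, -0.0]
grip_width: 0.0396
grasp_force: 0.0
time_s: 6.08
tool_pos: [0.6336, 0.0118, 0.1777]
tool_rot: [-180.0, -0.0, 85.1]
force: [0.4, 0.2, -0.5]
grip_width: 0.0397
grasp_force: 0.0
now s,l,z [ 0.0638 -0.002   0.1777] rot [-180.    -0.    85.1] t 6.08
shift units [-0.024  0.025  1.321] turn [-0.     -0.0002  0.002 ]
top blue 432 [-0.07999627 -0.02568954]
top rib 0  nan
scene blue 3315 [-0.08166022  0.07687488]
scene rib 221 [0.02752188 0.07331257] -0.00042670677969288383<stdin>:10: RuntimeWarning: Mean of empty slice.
  ret = ret.dtype.type(ret / rcount)
```

View pics/s3.png

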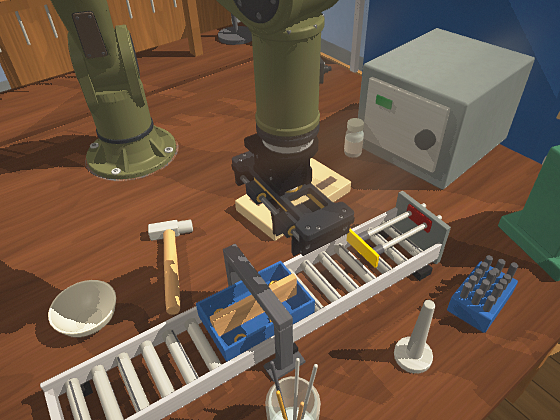

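The tray lies under the bridge, spanning about s −0.082…+0.078, with its front rib end free at (290,285). The hand is above it, and I descend at s≈0.059.

```bash

python3 -m creep '{"translation":[[-0.06,0.025,0.3],[0,0,0.35],[0,0,0.3],[0,0,0.2],[0,0,0.1]],"turn":[[0,0,0.002],[0,0,0],[0,0,0],[0,0,0],[0,0,0]],"grip":[0.46,0.46,0.46,0.46,0.46]}'
python3 go.py 0.059 0 0.072
```

```text
time_s: 6.8
tool_pos: [0.635, 0.0027, 0.0764]
tool_rot: [-179.9, 0.0, 84.4]
force: [-0.3, 0.2, -0.0]
grip_width: 0.0402
grasp_force: 0.0
now s,l,z [0.0549 0.0003 0.0764] rot [-179.9    0.    84.4] t 6.8
shift units [ 0.052 -0.004  0.056] turn [-0.0003  0.0002 -0.0016]
```

```bash

python3 -m creep '{"translation":[[0.03,0,0.05],[0,0,0],[0,0,0],[0,0,0],[0,0,0]],"turn":[[0,0,-0.001],[0,0,0],[0,0,0],[0,0,0],[0,0,0]],"grip":[0.4,0.3,0.1,0,0]}' 30
python3 go.py 0.18 0 0.072
```

```text
time_s: 7.42
tool_pos: [0.6354, 0.0068, 0.0739]
tool_rot: [-180.0, 0.0, 84.7]
force: [-1.3, -0.5, 2.3]
grip_width: 0.0116
grasp_force: 30.0
now s,l,z [0.059  0.0003 0.0739] rot [-180.     0.    84.7] t 7.42
shift units [ 1.513 -0.004  0.023] turn [-0.0001  0.     -0.0001]
```

```bash

python3 -m creep '{"translation":[[0.1,0,0],[0.2,0,0],[0.3,0,0],[0.3,0,0],[0.2,0,0]],"turn":[[0,0,0],[0,0,0],[0,0,0],[0,0,0],[0,0,0]],"grip":[0,0,0,0,0]}'
python3 -m creep '{"translation":[[0.1,0,0],[0.05,0,0],[0.05,0,0],[0.03,0,0],[0,0,0]],"turn":[[0,0,0],[0,0,0],[0,0,0],[0,0,0],[0,0,0]],"grip":[0,0,0,0,0]}'
python3 - <<'E'
from cell import env
import cv2,numpy as np
c=env.read_camera('scene');np.savez('scene.npz',**c); cv2.imwrite('pics/s4.png',c['frame'][:,:,::-1])
from h import *
from go import B,D,X,where
print(where()[1:])
H=hsv(c);P=pts(c);s=(P[...,:2]-B)@D;l=(P[...,:2]-B)@X;Z=P[...,2]
m=(abs(l)<.05)&(s>0)&(s<.25)&(H[...,0]>100)&(H[...,0]<125)&(H[...,1]>120)&(Z>.05)&(Z<.085);print('blue',np.percentile(s[m],[1,99]))
m=(abs(l)<.05)&(s>.1)&(s<.3)&(H[...,0]>20)&(H[...,0]<35)&(H[...,1]>180)&(Z>.055)&(Z<.095);print('yellow',m.sum(),np.percentile(s[m],[2,25,50,75,98]))
E
```

```text
time_s: 8.05
tool_pos: [0.6439, 0.0968, 0.0738]
tool_rot: [180.0, -0.1, 84.8]
force: [-2.3, -1.1, 7.1]
grip_width: 0.0118
grasp_force: 30.0
time_s: 8.68
tool_pos: [0.6454, 0.1132, 0.0738]
tool_rot: [180.0, -0.0, 84.7]
force: [-2.8, 0.3, 6.1]
grip_width: 0.0115
grasp_force: 30.0
(np.float64(0.1658016390274651), np.float64(0.0003692940079625472), np.float64(0.07383056140800529))
blue [0.03618276 0.18245649]
yellow 1 [0.2136199 0.2136199 0.2136199 0.2136199 0.2136199]
```

View pics/s4.png

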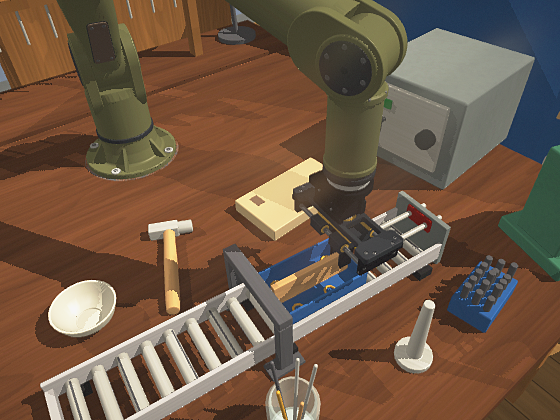

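The tray is wholly past the bridge's front edge and about 27 mm short of the plate. I approach slowly, watching the force.

```bash

python3 -m creep '{"translation":[[0.06,0,0],[0.06,0,0],[0.06,0,0],[0.06,0,0],[0.04,0,0]],"turn":[[0,0,0],[0,0,0],[0,0,0],[0,0,0],[0,0,0]],"grip":[0,0,0,0,0]}'; python3 go.py 0.2 0 .072
python3 -m creep '{"translation":[[0.03,0,0],[0.03,0,0],[0,0,0]],"turn":[[0,0,0],[0,0,0],[0,0,0]],"grip":[0,0,0]}'; python3 go.py 0.2 0 .072
```

```text
time_s: 9.35
tool_pos: [0.6474, 0.135, 0.0739]
tool_rot: [-180.0, 0.0, 84.7]
force: [-2.6, 0.1, 6.2]
grip_width: 0.0115
grasp_force: 30.0
now s,l,z [0.1877 0.0004 0.0739] rot [-180.     0.    84.7] t 9.35
shift units [ 0.153 -0.005  0.023] turn [-0.      0.0001 -0.0001]
time_s: 9.72
tool_pos: [0.6479, 0.1402, 0.0739]
tool_rot: [180.0, -0.0, 84.7]
force: [-2.2, 1.2, 5.5]
grip_width: 0.0117
grasp_force: 30.0
now s,l,z [0.193  0.0004 0.0739] rot [180.   -0.   84.7] t 9.72
shift units [ 0.088 -0.005  0.023] turn [ 0.     -0.0001 -0.    ]
```

```bash

python3 -m creep '{"translation":[[0.03,0,0],[0.02,0,0],[0,0,0]],"turn":[[0,0,0],[0,0,0],[0,0,0]],"grip":[0,0,0]}'
python3 -m creep '{"translation":[[0.03,0,0],[0,0,0]],"turn":[[0,0,0],[0,0,0]],"grip":[0,0]}'
```

```text
time_s: 10.1
tool_pos: [0.6482, 0.1431, 0.0739]
tool_rot: [-180.0, 0.1, 84.7]
force: [-3.5, -1.5, 5.8]
grip_width: 0.0116
grasp_force: 30.0
time_s: 10.35
tool_pos: [0.6483, 0.1445, 0.0738]
tool_rot: [-180.0, 0.1, 84.6]
force: [-3.6, -2.7, 8.4]
grip_width: 0.0115
grasp_force: 30.0
```

```bash

python3 -m creep '{"translation":[[0.03,0,0],[0.03,0,0],[0,0,0]],"turn":[[0,0,0],[0,0,0],[0,0,0]],"grip":[0,0,0]}'
python3 -m creep '{"translation":[[0.02,0,0],[0.02,0,0],[0,0,0]],"turn":[[0,0,0],[0,0,0],[0,0,0]],"grip":[0,0,0]}'
```

```text
time_s: 10.72
tool_pos: [0.6486, 0.1472, 0.0738]
tool_rot: [-179.9, 0.3, 84.6]
force: [-6.1, -5.7, 9.2]
grip_width: 0.0117
grasp_force: 30.0
time_s: 11.1
tool_pos: [0.6488, 0.1488, 0.0738]
tool_rot: [-179.9, 0.4, 84.5]
force: [-6.4, -8.9, 9.9]
grip_width: 0.0119
grasp_force: 30.0
```

About 9 N now, consistent with about 7 mm of spring compression. Hold it.

```bash

python3 -m creep '{"translation":[[0.01,0,0],[0,0,0],[0,0,0],[0,0,0],[0,0,0]],"turn":[[0,0,0],[0,0,0],[0,0,0],[0,0,0],[0,0,0]],"grip":[0,0,0,0,0]}'
python3 -m creep '{"translation":[[0,0,0],[0,0,0],[0,0,0],[0,0,0]],"turn":[[0,0,0],[0,0,0],[0,0,0],[0,0,0]],"grip":[0,0,0,0]}'
python3 - <<'E'
from cell import env
import cv2,numpy as np
from h import *
from go import B,D,X,where
for n in('scene','top'):
    c=env.read_camera(n);np.savez(n+'.npz',**c); 
    H=hsv(c);P=pts(c);s=(P[...,:2]-B)@D;l=(P[...,:2]-B)@X;Z=P[...,2]
    m=(abs(l)<.052)&(s>0)&(s<.25)&(H[...,0]>100)&(H[...,0]<125)&(H[...,1]>120)&(Z>.05)&(Z<.085);print(n,'blue',np.percentile(s[m],[.5,99.5]))
    m=(abs(l)<.05)&(s>.0)&(s<.3)&(Z>.088)&(Z<.1)&(H[...,0]<25)&(H[...,1]>60);print('rib z',m.sum(), np.polyfit(s[m],Z[m],1) if m.sum()>20 else '')
print(where()[1:])
E
```

```text
time_s: 11.72
tool_pos: [0.6489, 0.1491, 0.0738]
tool_rot: [-179.9, 0.5, 84.5]
force: [-7.2, -9.4, 10.9]
grip_width: 0.0117
grasp_force: 30.0
time_s: 12.22
tool_pos: [0.6489, 0.1491, 0.0738]
tool_rot: [-179.9, 0.5, 84.5]
force: [-7.2, -8.8, 9.9]
grip_width: 0.0117
grasp_force: 30.0
scene blue [0.06051275 0.21979276]
rib z 558 [0.00098077 0.09344114]Traceback (most recent call last):
  File "<stdin>", line 8, in <module>
    return _quantile_unchecked(
        a, q, axis, out, overwrite_input, method, keepdims, weights)
    return _ureduce(a,
                    func=_quantile_ureduce_func,
    ...<5 lines>...
                    overwrite_input=overwrite_input,
                    method=method)
    r = func(a, **kwargs)
    result = _quantile(arr,
                       quantiles=q,
    ...<2 lines>...
                       out=out,
                       weights=wgt)
    slices_having_nans = np.isnan(arr[-1, ...])
                                  ~~~^^^^^^^^^
IndexError: index -1 is out of bounds for axis 0 with size 0
```

Held over 1 s at about 9 N, with the tray flat. Now I back off 16 mm, release, and regrip at the middle of the rib for a balanced lift.

```bash

python3 -m creep '{"translation":[[-0.05,0,0],[-0.08,0,0],[-0.06,0,0],[-0.03,0,0],[0,0,0]],"turn":[[0,0,0],[0,0,0],[0,0,0],[0,0,0],[0,0,0]],"grip":[0,0,0,0,0]}'
python3 -m creep '{"translation":[[0,0,0],[0,0,0],[0,0,-0.2],[0,0,-0.35],[0,0,0]],"turn":[[0,0,0],[0,0,0],[0,0,0],[0,0,0],[0,0,0]],"grip":[0.2,0.46,0.46,0.46,0.46]}'
python3 - <<'E'
from cell import env
import cv2,numpy as np
from h import *
from go import B,D,X,where
c=env.read_camera('scene');np.savez('scene.npz',**c);cv2.imwrite('pics/s5.png',c['frame'][:,:,::-1])
H=hsv(c);P=pts(c);s=(P[...,:2]-B)@D;l=(P[...,:2]-B)@X;Z=P[...,2]
m=(abs(l)<.052)&(s>0)&(s<.25)&(H[...,0]>100)&(H[...,0]<125)&(H[...,1]>120)&(Z>.05)&(Z<.085);print('blue',np.percentile(s[m],[.5,99.5]))
E
python3 go.py .124 0 .068
```

```text
time_s: 12.95
tool_pos: [0.6477, 0.1371, 0.0738]
tool_rot: [-180.0, 0.0, 84.7]
force: [-2.4, -0.9, 5.9]
grip_width: 0.0117
grasp_force: 30.0
time_s: 13.58
tool_pos: [0.6499, 0.1381, 0.1209]
tool_rot: [179.7, -0.1, 84.7]
force: [0.2, 0.1, 0.4]
grip_width: 0.0391
grasp_force: 0.0
blue [0.04871759 0.20795829]
now s,l,z [0.1905 0.0016 0.1192] rot [179.8  -0.   84.7] t 13.62
shift units [-0.831 -0.022  0.639] turn [ 0.0011 -0.0002 -0.    ]
```

View pics/s5.png

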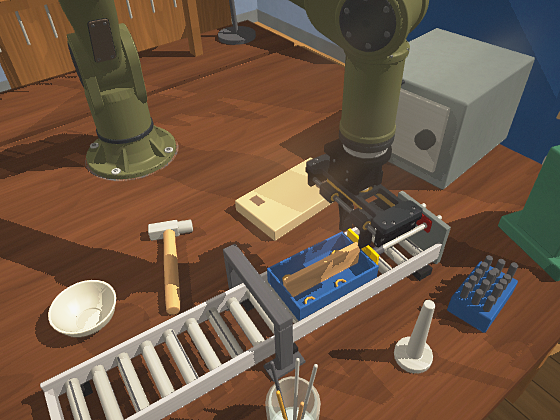

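The tray sits flat, with its centre at s≈0.129 and the hand above its front end. I move back over the middle and grip there.

```bash

python3 -m creep '{"translation":[[-0.4,-0.02,0],[-0.37,0,0],[0,0,0.25],[0,0,0.25],[0,0,0.12]],"turn":[[0,0,0],[0,0,0],[0,0,0],[0,0,0],[0,0,0]],"grip":[0.46,0.46,0.46,0.46,0.46]}'
python3 -m creep '{"translation":[[0,0,0],[0,0,0],[0,0,0],[0,0,0],[0,0,0]],"turn":[[0,0,0],[0,0,0],[0,0,0],[0,0,0],[0,0,0]],"grip":[0.3,0.2,0.1,0,0]}' 45
python3 go.py .129 0 .18
```

```text
time_s: 14.25
tool_pos: [0.6387, 0.0776, 0.0649]
tool_rot: [-179.8, -0.0, 84.8]
force: [-0.2, 0.5, 0.2]
grip_width: 0.04
grasp_force: 0.0
time_s: 14.88
tool_pos: [0.6411, 0.0762, 0.0685]
tool_rot: [179.9, -0.0, 84.7]
force: [1.2, 0.3, 0.8]
grip_width: 0.0115
grasp_force: 45.0
now s,l,z [ 0.1286 -0.0005  0.0685] rot [179.9  -0.   84.7] t 14.88
shift units [ 0.005  0.008 -1.394] turn [ 0.0005 -0.0001 -0.    ]
```

```bash

python3 -m creep '{"translation":[[0,0,-0.1],[0,0,-0.2],[0,0,-0.3],[0,0,-0.4],[0,0,-0.3]],"turn":[[0,0,0],[0,0,0],[0,0,0],[0,0,0],[0,0,0]],"grip":[0,0,0,0,0]}'
python3 -m creep '{"translation":[[0,0,-0.1],[0,0,0]],"turn":[[0,0,-0.027],[0,0,-0.026]],"grip":[0,0]}'
python3 - <<'E'
from cell import env
import numpy as np
from h import *
o=env.get_obs();R=Ro.from_euler('xyz',o['tool_rot'],degrees=True)
print(o['tool_rot'],o['tool_pos'],R.inv().apply(np.array([.4098,.2012,.10])-o['tool_pos'])/.08)
E
```

```text
time_s: 15.5
tool_pos: [0.6406, 0.0763, 0.174]
tool_rot: [179.9, -0.0, 84.7]
force: [-0.9, -0.1, -3.9]
grip_width: 0.0117
grasp_force: 45.0
time_s: 15.75
tool_pos: [0.6408, 0.0763, 0.1818]
tool_rot: [179.9, 0.0, 94.4]
force: [0.2, -1.3, -4.1]
grip_width: 0.0116
grasp_force: 45.0
[1.79871852e+02 1.61373184e-02 9.43998385e+01] [0.64084212 0.07630831 0.18183232] [ 1.77839186 -2.76202995  1.01622815]
```

```bash

python3 -m creep '{"translation":[[0.1,-0.15,0],[0.2,-0.3,0],[0.25,-0.4,0],[0.28,-0.4,0],[0.28,-0.45,0]],"turn":[[0,0,0],[0,0,0],[0,0,0],[0,0,0],[0,0,0]],"grip":[0,0,0,0,0]}'
python3 -m creep '{"translation":[[0.28,-0.45,0],[0.25,-0.35,0],[0.1,-0.2,0],[0.03,-0.05,0],[0,0,0]],"turn":[[0,0,0],[0,0,0],[0,0,0],[0,0,0],[0,0,0]],"grip":[0,0,0,0,0]}'
python3 - <<'E'
from cell import env
import cv2,numpy as np
from h import *
o=env.get_obs();R=Ro.from_euler('xyz',o['tool_rot'],degrees=True)
print(o['tool_rot'],o['tool_pos'],R.inv().apply(np.array([.4098,.2012,.10])-o['tool_pos'])/.08)
c=env.read_camera('scene');np.savez('scene.npz',**c);cv2.imwrite('pics/s6.png',c['frame'][:,:,::-1])
H=hsv(c);P=pts(c);Z=P[...,2]
m=(abs(P[...,0]-.41)<.1)&(abs(P[...,1]-.2)<.13)&(H[...,0]>100)&(H[...,0]<125)&(H[...,1]>120)&(Z>.1);q=P[m];print(m.sum(),rect(q),np.percentile(Z[m],[2,98]))
E
```

```text
time_s: 16.38
tool_pos: [0.4959, 0.1558, 0.1797]
tool_rot: [-180.0, 0.0, 94.2]
force: [-0.2, 0.4, -2.8]
grip_width: 0.0115
grasp_force: 45.0
time_s: 17.0
tool_pos: [0.4112, 0.2005, 0.1799]
tool_rot: [179.9, 0.0, 94.2]
force: [-0.1, -0.4, -3.4]
grip_width: 0.0121
grasp_force: 45.0
[1.79949046e+02 1.63845280e-02 9.41633567e+01] [0.41122123 0.20047967 0.1799153 ] [ 0.01055577 -0.01795313  0.99892266]
194 (array([410.3, 201.7]), array([102.2, 161. ]), 4.3) [0.15722494 0.19252354]
```

View pics/s6.png

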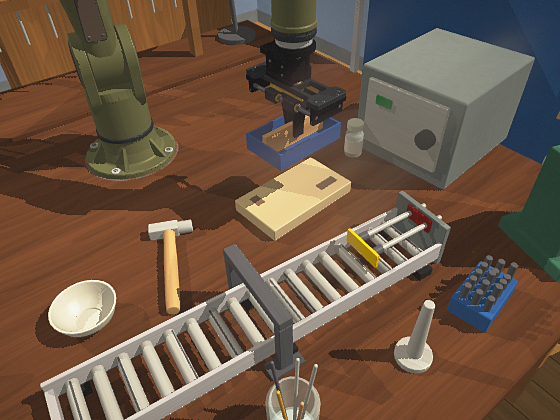

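The tray is held level over the brick (295,140); measured centre (0.410, 0.202) at 4.3°, against the brick's (0.410, 0.201) at 4.2°. I lower it.

```bash

python3 -m creep '{"translation":[[0,-0.01,0.2],[0,0,0.35],[0,0,0.4],[0,0,0.3],[0,0,0.15]],"turn":[[0,0,0],[0,0,0],[0,0,0],[0,0,0],[0,0,0]],"grip":[0,0,0,0,0]}'
python3 -m creep '{"translation":[[0,0,0.05],[0,0,0.03],[0,0,0.02],[0,0,0],[0,0,0]],"turn":[[0,0,0],[0,0,0],[0,0,0],[0,0,0],[0,0,0]],"grip":[0,0,0,0,0]}'
```

```text
time_s: 17.68
tool_pos: [0.4086, 0.2002, 0.0653]
tool_rot: [-179.8, 0.0, 94.2]
force: [-0.1, 0.1, -3.0]
grip_width: 0.0115
grasp_force: 45.0
time_s: 18.3
tool_pos: [0.4101, 0.2011, 0.0601]
tool_rot: [180.0, 0.0, 94.2]
force: [0.4, -1.0, -3.0]
grip_width: 0.0116
grasp_force: 45.0
```

Expected contact is at about 0.0535–0.054. Slow steps now.

```bash

python3 -m creep '{"translation":[[0,0,0.02],[0,0,0.02],[0,0,0.01],[0,0,0.01],[0,0,0]],"turn":[[0,0,0],[0,0,0],[0,0,0],[0,0,0],[0,0,0]],"grip":[0,0,0,0,0]}'
python3 -m creep '{"translation":[[0,0,0.01],[0,0,0.01],[0,0,0]],"turn":[[0,0,0],[0,0,0],[0,0,0]],"grip":[0,0,0]}'
```

```text
time_s: 18.92
tool_pos: [0.4097, 0.201, 0.0548]
tool_rot: [-180.0, 0.0, 94.2]
force: [0.2, 0.6, -4.4]
grip_width: 0.012
grasp_force: 45.0
time_s: 19.3
tool_pos: [0.4098, 0.201, 0.0534]
tool_rot: [180.0, 0.0, 94.2]
force: [-1.7, -1.0, -1.5]
grip_width: 0.0115
grasp_force: 45.0
```

```bash

python3 -m creep '{"translation":[[0,0,0.015],[0,0,0]],"turn":[[0,0,0],[0,0,0]],"grip":[0,0]}'
```

```text
time_s: 19.55
tool_pos: [0.4098, 0.201, 0.0534]
tool_rot: [-180.0, 0.1, 94.2]
force: [-5.3, -2.7, 11.7]
grip_width: 0.0118
grasp_force: 45.0
```

Seated: z has stopped and the load has reversed. I release and rise.

```bash

python3 -m creep '{"translation":[[0,0,-0.015],[0,0,0],[0,0,0],[0,0,0],[0,0,0]],"turn":[[0,0,0],[0,0,0],[0,0,0],[0,0,0],[0,0,0]],"grip":[0,0.1,0.3,0.4,0.4]}'
python3 -m creep '{"translation":[[0,0,-0.1],[0,0,-0.3],[0,0,-0.5],[0,0,-0.6],[0,0,-0.2]],"turn":[[0,0,0],[0,0,0],[0,0,0],[0,0,0],[0,0,0]],"grip":[0.4,0.4,0.4,0.4,0.4]}'
python3 -m creep '{"translation":[[0,0.1,-0.2],[0,0.2,0],[0,0,0],[0,0,0]],"turn":[[0,0,0],[0,0,0],[0,0,0],[0,0,0]],"grip":[0.4,0.4,0.4,0.4]}'
python3 - <<'E'
from cell import env
import cv2,numpy as np
from h import *
c=env.read_camera('scene');cv2.imwrite('pics/s7.png',c['frame'][:,:,::-1])
H=hsv(c);P=pts(c);Z=P[...,2]
m=(abs(P[...,0]-.41)<.1)&(abs(P[...,1]-.2)<.13)&(H[...,0]>100)&(H[...,0]<125)&(H[...,1]>120)&(Z>.03);print(m.sum(),rect(P[m]),np.percentile(Z[m],[2,98]))
E
```

```text
time_s: 20.18
tool_pos: [0.4099, 0.2011, 0.0534]
tool_rot: [180.0, -0.0, 94.2]
force: [-0.1, -0.8, -0.1]
grip_width: 0.0315
grasp_force: 0.0
time_s: 20.8
tool_pos: [0.4113, 0.2019, 0.1928]
tool_rot: [179.7, -0.0, 94.2]
force: [-0.1, -0.1, 0.3]
grip_width: 0.0349
grasp_force: 0.0
time_s: 21.3
tool_pos: [0.4327, 0.2027, 0.2047]
tool_rot: [-179.9, 0.0, 94.3]
force: [0.2, -0.1, 0.8]
grip_width: 0.0343
grasp_force: 0.0
1120 (array([403.3, 201.4]), array([115.9, 164. ]), 3.3) [0.03132088 0.06611651]
```

View pics/s7.png

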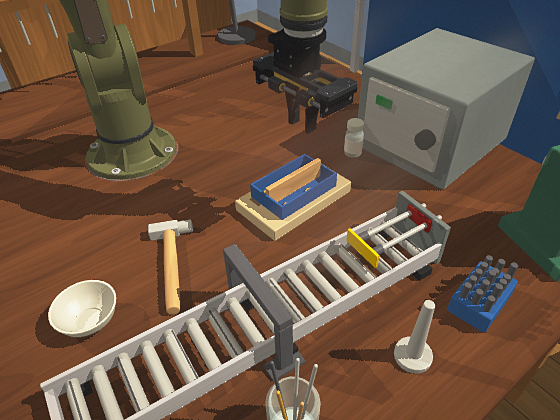

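The tray sits upright and centred lengthwise on the brick (295,187), the hand is clear and everything else is undisturbed.

```bash
python3 -c "
from cell import env
print(env.sign_off())"
```

```text
the job is handed in; nothing more can be done
None
```

Job handed in at about 21 s: the tray was rolled under the bridge, held on the end stop at about 9 N for over a second, then set down on the middle of the fire brick, upright and lengthwise, and released.

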